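# Weigh the formula canister on the spring scale and mark the reading

### The arm

A 6-joint arm with a two-finger parallel gripper is mounted at the origin on the work surface. World frame = base frame: x ahead of the robot, y to its left, z up, the work surface at z = 0. Lengths are in m, angles in rad, forces in N, time in s.
With the tool pointing down it reaches from about 0.4 to 0.825 m from the base axis. Payload 7 kg.
Tool frame: the origin (TCP) lies on the front face of the gripper's body, between the roots of the fingers; the fingertips stand 66 mm ahead of it and the grasp point (between the pads) lies 47 mm ahead of it; z points along the fingers, y is the line along which they close (so a half turn about z gives the same grasp; the last joint's range is limited). The gripper opens to 88 mm and grips with 3 to 60 N. Pads are 19 mm wide; open, the fingers measure 130 mm over their backs; the gripper's body (78 mm by 193 mm) begins 47 mm behind the grasp point.
Start: joints at [1.59, 0.359, 0.012, 0, -1.224, -0.288], TCP at [0.179, 0.651, 0.292] pointing down, gripper open.
Joint ranges: [-3.07, 3.07], [-1.43, 2.12], [-1.02, 1.25], [-3.03, 1.67], [-3.05, -0], [-3.03, 3.03]. Speed limits (rad/s): [2.39, 2.39, 3.01, 3.14, 3.14, 3.14].

### API

Orientations are given as [roll, pitch, yaw] about the fixed x, y, z axes, in that order (R = Rz(yaw) Ry(pitch) Rx(roll)).
In Python, from station import arm gives the robot as it stands. The module is installed in compiled form; this text tells all that it offers.
- The arm moves only by the tool move_arm, never from a script. Its argument "increments" is a list of rows, each an object of numbers: "jaw": the gripper command: -1 is shut, 1 is fully open, values between are in proportion; "dx", "dy", "dz": the shift along the tool's x, y, z in m; "twist": the turn about the tool's z in rad. A call has 1 to 12 rows; each row shifts and turns the commanded pose from where the row before left it, along the tool's axes as they then stand; what a row does not reach is not made up. A row lasts 1/12 s, in which the tool goes at most 41.7 mm and 7.16 degrees, less where a joint would pass 70% of its speed; a pose out of reach is approached as far as the arm can. A call is refused whole if a number of a shift passes 0.0417 or a number of a turn 0.125, either way. A call with a gripper value outside its range is refused whole. The fingers move at their own pace and stop on an object; "force" is the grip in N (left out, the last holds). Time passes only in rows, so rows that do not move let the fingers close. It gives the time, the measured TCP pose, the force, the opening and the grip force at its end, in the units of the state.
- arm.get_state(): the state, without advancing time (a new reading comes with each control period).
- arm.grab_frame(name): name is "scene" or "top"; returns the picture (400x640x3 uint8, blue, green, red); there is no depth.
- arm.camera_info(name): a dict with "K" (3x3 intrinsics, pixels), "k1" (the pictures are not rectified: a ray, as slopes to the right and down, at radius r is drawn at 1 + k1 r^2 times it, then the intrinsics apply), "extrinsics" (4x4, takes a point from camera to world coordinates). Camera axes: x right, y down, z forward; pixel columns grow to the right and rows downward; lengths in m; the calibration is good to about 2 mm. A picture is of the moment at which its call begins. camera_info takes no time and is no camera call.
- arm.job_done(): hands the job in; it is judged then, once.
Trained networks look in the newest picture that a camera, given by its name, has taken for a name from the list of things; names that differ only in an ending like _2 or _b are one class to them, and where a whole thing is asked for, a point or a joint stands for the part that bears it (a point fixed in the world has none). Each returns a list of dicts, best first, with "score" (0 to 1); they miss things now and then, are a little off and sometimes report something else, mostly with a low value. They report only what shows in the picture. A call takes as long as a camera call. They do not tell look-alikes from the thing itself.
- arm.find_in(camera, name): "position" ([x, y, z] in m, in world coordinates, good to about 4 mm: the middle of the surface that is visible of it).
- arm.silhouettes(camera, name): "pixels" (400x640 bool, what is visible of it).
- arm.pinpoint(camera, name): "position" ([x, y, z] in m, in world coordinates, good to about 4 mm: a listed point, or the origin of a listed thing).
The state is a dict: "t": time; "q": joint angles; "qd": joint speeds; "joint_efforts": joint torques, N m; "eef_pos": TCP position; "ee_rot": TCP orientation; "force": force on the tool from outside, world axes, zero at the start; "moment": the same for the moment, N m; "width": finger opening in m; "gripper_force": force on a finger pad.
Only numpy, scipy, OpenCV 4.12 (cv2) and the standard library are available. Lean on these libraries where they do the work, as an engineer would, in place of code of your own. Each camera call takes 0.05 s, during which the arm holds its last target. There are 200 camera calls.

### The job

Find out how much formula is left: lift the closed canister by its grip tab, hang its wire bail in the dip of the spring scale's hook and lower it gently until the scale carries the whole weight before letting go, so that it neither drops nor bounces. Let it hang free until it is still, then slide the marker on the other side of the scale's column down until it is level with the scale's pointer, and leave the canister hanging there. Do not disturb the storage box, the two baby bottles or the collar.

Things in the scene. Friction and masses are not known exactly. Their poses are not given: they have to be found in the camera images.
- canister: Closed round canister, 68 mm across (lid 72 mm), 60 mm high to the top of its grey lid, of unknown weight under 1 kg. Origin at the centre of its underside, z up. A stiff wire bail (7 mm thick wire) stands over the lid in the canister's x-z plane: uprights at x = +-30 mm up to 106 mm above the underside, rising to a blunt peak at the middle. The opening below the bail is about 53 mm wide and 54 mm high.
- bail_peak (a point): Centre of the bail's wire at its peak, on the canister's axis 118 mm above its underside. The wire's underside there (3.5 mm lower) is what rests on the hook.
- grip_tab (a point): Middle of the upright white grip tab on top of the bail peak: 16 mm along the canister's x, 12 mm along its y, from 121 to 155 mm above the underside; this point is 138 mm up. Pinch it across its 16 mm (fingers closing along the canister's x), so that the fingers stay clear of the hook, which crosses under the bail along the canister's y when hung.
- stand: Spring scale: fixed stand, base plate 130 x 200 x 14 mm, column 26 x 30 mm, 264 mm high, with a tick strip on its two x faces (10 mm a tick). Origin on the counter at the column's axis, z up. The hook sticks out along the stand's +y, the marker along its -y.
- hook_seat (a point): Centre of the hook's 8 mm wire at the bottom of its dip, 90 mm from the column axis along the stand's +y; 219 mm above the counter when unloaded. The wire lies 6 mm higher on the column side and ends on the outer side (109 mm from the column axis) in an upturned tip 22 mm above the seat's wire centre line, rounded top included. A hung bail's peak centre lies 7.5 mm above this point, the bail's plane across the hook. The hook goes down with its load.
- scale_hook (a joint): How far hook and pointer have gone down (m): 0 unloaded, 0.090 at the lower stop. Spring 80 N/m with 2 mm (0.16 N) preload: 12 mm per N. It must never travel faster than 0.05 m/s either way (lower at 0.025 m/s or less) nor pass 0.086 m, so let go only when the hand carries within 0.2 N of nothing, neither holding up nor pressing down. Canister on scale: never over 12 N. Let go, it bobs a few seconds.
- pointer_tip (a point): Tip of the scale's pointer (thin dark bar on the column's x faces, hook side), 6 mm above the hook seat; it moves with the hook.
- marker (a joint): How far the marker has slid down its column (m), range 0 to 0.092; it stays where it is left (friction about 2 N). It is level with the pointer when this equals the scale_hook value.
- marker_tip (a point): Tip of the marker's bar (thin dark bar on the column's x faces, on the side away from the hook), to be brought level with the pointer tip, within 4 mm. The grey brackets that carry hook and marker on either side of the column are then level at mid-height too (hook bracket 22 mm tall, marker bracket 16 mm).
- marker_top (a point): Centre of the top face of the marker's upright tab: 18 mm along the stand's x, 14 mm along its y, 40 mm high, 85 mm from the column axis along the stand's -y; 40 mm above the marker tip. Push it down from above, or pinch it, to slide the marker.
- storage_box: Closed plastic food storage box with four snap clamps, 200 x 150 x 88 mm, loose bystander; origin at the centre of its underside. Leave alone.
- bottle_a: Empty baby bottle, 56 mm across, 152 mm high, standing; loose bystander; origin at the centre of its underside. Leave alone.
- bottle_b: Second such baby bottle. Leave alone.
- collar: Hard silicone bottle collar, ring 62 mm across, 16 mm high, loose bystander; origin at the centre of its underside. Leave alone.
Things that resemble listed ones, but are neither listed nor needed, are in the scene too. Leave any blue or orange look-alike of the canister alone.

How it is judged:
On the way, in this order (a step that is already met when the one before it is completed fails the run):
1. the canister hangs freely in the hook's dip, let go and settled still (distance between bail_peak and hook_seat below 0.014 m and value of joint scale_hook above 0.008 m and contact force between each of the arm, the fingers and canister below 0.05 N and contact force between each of the fingers, the arm and stand below 0.05 N and angle between canister's own z axis and vertical below 0.15 rad and linear speed of canister below 0.015 m/s and velocity of joint scale_hook between -0.008 and 0.008 m/s), for 0.5 s.
2. the marker is level with the settled pointer, the canister still hanging (distance between bail_peak and hook_seat below 0.014 m and value of joint scale_hook above 0.008 m and z of marker_tip in the frame of pointer_tip between -0.004 and 0.004 m), for 0.2 s.
At the end, for the whole second after the job is handed in: The canister hangs upright (within 0.15 rad) and free in the hook's dip (bail peak within 14 mm of the hook seat point), still (under 15 mm/s, hook under 8 mm/s), untouched; the marker tip is within 4 mm of the pointer tip's height (all of step 2 and contact force between each of the arm, the fingers and canister below 0.05 N and contact force between each of the fingers, the arm and stand below 0.05 N and angle between canister's own z axis and vertical below 0.15 rad and linear speed of canister below 0.015 m/s and velocity of joint scale_hook between -0.008 and 0.008 m/s).
It fails at once if the hook travels faster than 0.05 m/s (dropped on or bounced) (velocity of joint scale_hook above 0.05 m/s or velocity of joint scale_hook below -0.05 m/s).
It fails at once if the hook is driven past 0.086 m, into its lower stop (value of joint scale_hook above 0.086 m).
It fails at once if canister and scale press on each other with more than 12 N (contact force between canister and stand above 12 N).
It fails at once if a bystander is moved by more than 20 mm (distance of any of storage_box, bottle_a, bottle_b, collar from where it was at the start of the episode above 0.02 m).
It also fails if it takes over 59 s, if anything falls off the work surface, if the arm or the gripper's body presses on something with over 40 N, if the wrist force passes 120 N, or if a joint passes its speed limit or range.

## Working session

There is one attempt and no reset: what is moved stays moved. The work goes in short steps, Python scripts to look and compute and a tool call to move; the robot and the scene stay as the last step left them, time stands still between calls to the robot, and variables do not carry over. Pictures are saved under pics/ and viewed, at most 10 in all, crops included, and the job is handed in when it is done.

Besides the shell and the picture viewer there is one more tool, called after "Request:" by a JSON object that holds its "fn" and its "kwargs". move_arm: Moves the arm, as the interface text tells. Its arguments: {"type":"object","properties":{"increments":{"type":"array"},"force":{"type":"number"}},"required":["increments"]}

```bash
mkdir -p pics
cat > h.py <<'E'
import numpy as np, cv2
from station import arm
def proj(cam,P):
    c=arm.camera_info(cam);T=np.linalg.inv(np.array(c["extrinsics"]));K=np.array(c["K"])
    p=T[:3,:3]@np.array(P)+T[:3,3];s=p[:2]/p[2];s=s*(1+c["k1"]*(s@s));return K[:2,:2]@s+K[:2,2]
def ray(cam,uv):
    c=arm.camera_info(cam);E=np.array(c["extrinsics"]);K=np.array(c["K"])
    d=np.linalg.solve(K[:2,:2],np.array(uv,float)-K[:2,2]);s=d.copy()
    for _ in range(20): s=d/(1+c["k1"]*(s@s))
    v=E[:3,:3]@np.array([*s,1]);return E[:3,3],v/np.linalg.norm(v)
def tri(a,b):
    A=0;B=0
    for cam,uv in (a,b):
        o,v=ray(cam,uv);M=np.eye(3)-np.outer(v,v);A=A+M;B=B+M@o
    return np.linalg.solve(A,B)
E
python3 - <<'E'
from h import *
a=arm.grab_frame("scene");b=arm.grab_frame("top")
cv2.imwrite("pics/s0.png",a);cv2.imwrite("pics/t0.png",b)
for c in("scene","top"):
    print(c,np.round(np.array(arm.camera_info(c)["extrinsics"])[:3],3).tolist())
    for n in ["canister","bail_peak","grip_tab","stand","hook_seat","pointer_tip","marker_tip","marker_top","storage_box","bottle_a","collar"]:
        for r in arm.pinpoint(c,n)[:4]: print(n,round(r["score"],2),np.round(r["position"],3),proj(c,r["position"]).round())
print(arm.get_state())
E
```

```text
scene [[0.596, 0.691, -0.41, 1.17], [0.803, -0.503, 0.32, -0.48], [0.014, -0.52, -0.854, 1.456]]
canister 0.79 [0.548 0.32  0.001] [382. 174.]
canister 0.7 [0.445 0.14  0.   ] [330. 179.]
canister 0.59 [ 0.56   0.194 -0.002] [359. 193.]
bail_peak 0.98 [0.439 0.145 0.118] [331. 160.]
bail_peak 0.73 [0.556 0.198 0.117] [362. 175.]
grip_tab 0.86 [0.558 0.196 0.134] [362. 173.]
grip_tab 0.81 [0.443 0.138 0.14 ] [330. 158.]
grip_tab 0.77 [0.547 0.315 0.138] [386. 154.]
grip_tab 0.63 [ 0.626 -0.415  0.   ] [230. 298.]
stand 0.56 [ 0.581 -0.124  0.   ] [294. 241.]
stand 0.4 [ 0.624 -0.414 -0.002] [230. 298.]
hook_seat 0.64 [ 0.573 -0.028  0.222] [315. 194.]
pointer_tip 0.42 [ 0.594 -0.117  0.224] [296. 213.]
pointer_tip 0.19 [ 0.577 -0.21   0.264] [267. 218.]
marker_tip 0.55 [0.562 0.196 0.135] [363. 173.]
marker_tip 0.51 [ 0.591 -0.126  0.221] [293. 214.]
storage_box 0.81 [ 0.63  -0.419 -0.002] [230. 300.]
bottle_a 0.92 [ 0.614  0.455 -0.001] [418. 169.]
bottle_a 0.9 [0.389 0.429 0.002] [377. 136.]
bottle_a 0.36 [ 0.56   0.193 -0.003] [359. 193.]
collar 0.65 [0.712 0.154 0.004] [377. 227.]
[... 1181 characters left out ...]
.003] [273. 154.]
{'t': 1.2, 'q': array([ 1.59011499e+00,  3.58583232e-01,  1.18921173e-02,  2.48129445e-05,
       -1.22407564e+00, -2.88096404e-01]), 'qd': array([-6.88743318e-04,  9.91344109e-04,  5.35392227e-05, -5.24793022e-04,
        3.67639064e-05, -9.60599332e-04]), 'joint_efforts': array([-2.02686069e-04, -5.82387686e+01,  2.93297374e+01,  7.00230852e+00,
        1.25236914e-02, -5.88470328e-06]), 'eef_pos': array([0.17927005, 0.65074241, 0.29217313]), 'ee_rot': array([-3.14155767e+00, -1.39713894e-05, -2.68769307e-01]), 'force': array([0.09762731, 0.03832465, 0.80966452]), 'moment': array([-0.00312956, -0.04246517, -0.05288467]), 'gripper_force': 0.0, 'width': 0.08721802515497647}
```

View pics/s0.png

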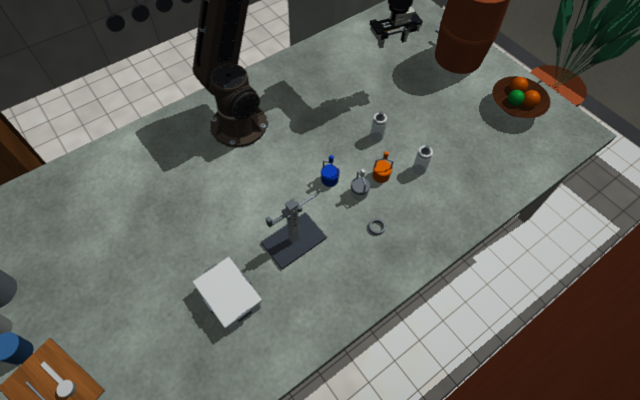

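View pics/t0.png

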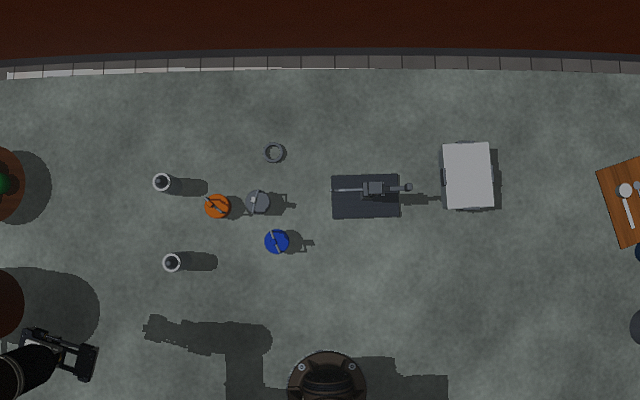

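The scene picture shows three canisters: blue at (330,175), orange at (383,170) and a grey-lidded one at (360,187), which is (257,202) in the top view. The stand is at (293,240) in the scene and (365,195) in the top view. I choose the grey one and check it in a close crop.

Run:
```python
import cv2,numpy as np
a=cv2.imread("pics/s0.png")[135:215,315:415];b=cv2.imread("pics/t0.png")[170:230,225:300]
c=cv2.imread("pics/t0.png")[165:225,325:425];d=cv2.imread("pics/s0.png")[180:280,250:340]
r=lambda i:cv2.resize(i,(400,300),interpolation=cv2.INTER_CUBIC)
cv2.imwrite("pics/c0.png",np.vstack([np.hstack([r(a),r(b)]),np.hstack([r(c),r(d)])]))
```

```text
(no output)
```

View pics/c0.png

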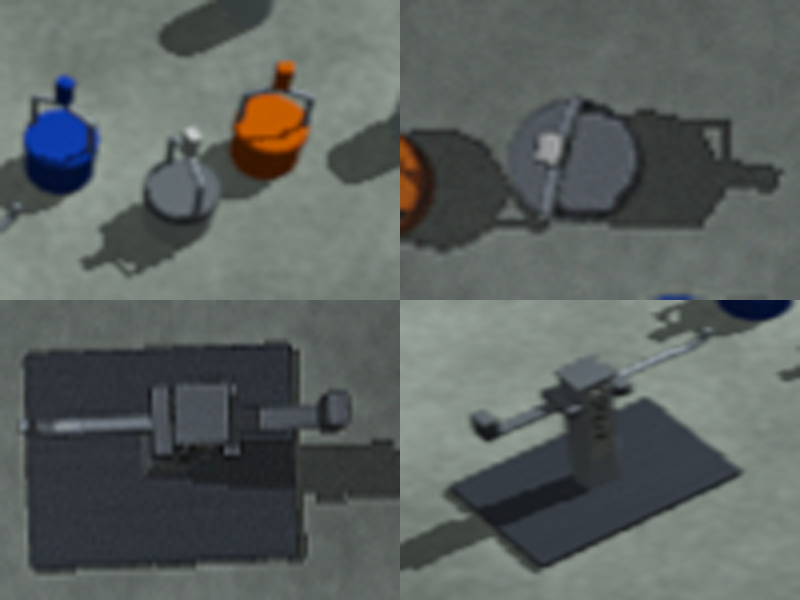

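The crop confirms the choice: it has a grey lid and a white tab, at (253,200) in the top view and (363,172) in the scene. Its bail runs from about (258,190) to (253,212) in the top view. The hook tip is at (331,190) and the marker tab at (409,187).

Run:
```python
from h import *
print("tab",tri(("top",(252.8,200)),("scene",(363,172.3))))
print("tip",tri(("top",(331.3,190)),("scene",(318.6,190.7))))
print("mk",tri(("top",(408.7,187)),("scene",(268.7,219.3))))
def atz(uv,z):
    o,v=ray("top",uv);return (o+v*(z-o[2])/v[2])[:2]
p,q=atz((258.2,190.4),.106),atz((252.3,212.5),.106);print("bail",p,q,np.arctan2(*(p-q)[::-1]))
for k in range(2):
  for c in("scene","top"):
    arm.grab_frame(c)
    for n,g in (("grip_tab",[.56,.196,.138]),("bail_peak",[.56,.196,.118]),("hook_seat",[.573,-.028,.219]),("marker_top",[.581,-.208,.265]),("stand",[.58,-.123,0])):
        for r in arm.pinpoint(c,n):
            if np.linalg.norm(np.array(r["position"])-g)<.03: print(c,n,np.round(r["position"],4),round(r["score"],2))
print(arm.get_state()["t"])
```

```text
tab [0.55791482 0.19798937 0.13431507]
tip [ 0.57363731 -0.01321214  0.23090767]
mk [ 0.57707784 -0.2054721   0.25293884]
bail [0.58667679 0.18649882] [0.52515743 0.20306707] -0.2630757948209647
scene grip_tab [0.5577 0.1918 0.1345] 0.72
scene bail_peak [0.5599 0.1964 0.1181] 0.74
scene hook_seat [ 0.5713 -0.028   0.2187] 0.53
scene marker_top [ 0.5778 -0.2058  0.2642] 0.64
scene stand [ 0.5767 -0.1213  0.0012] 0.79
top grip_tab [0.5628 0.1942 0.1412] 0.9
top bail_peak [0.5606 0.2005 0.1208] 0.64
top hook_seat [ 0.5734 -0.0289  0.2171] 0.5
top marker_top [ 0.5795 -0.2052  0.2613] 0.6
top stand [ 0.5776 -0.1193  0.0026] 0.56
scene grip_tab [0.5609 0.1937 0.1353] 0.93
scene bail_peak [0.5579 0.1961 0.1159] 0.85
scene hook_seat [ 0.5742 -0.0273  0.2211] 0.58
scene marker_top [ 0.5762 -0.2061  0.2616] 0.56
scene stand [ 0.5772 -0.1231  0.0007] 0.67
top grip_tab [0.5577 0.1922 0.14  ] 0.74
top bail_peak [0.5599 0.1964 0.1177] 0.81
top hook_seat [ 0.5759 -0.0259  0.2173] 0.7
top marker_top [ 0.5808 -0.2042  0.2619] 0.65
top stand [ 5.765e-01 -1.192e-01 -4.000e-04] 0.7
2.4
```

Request:
{"fn": "move_arm", "kwargs": {"increments": [{"jaw": 0, "dx": 0.0305, "dy": 0.0211}, {"jaw": 0, "dx": 0.0305, "dy": 0.0211}, {"jaw": 0, "dx": 0.0305, "dy": 0.0211}, {"jaw": 0, "dx": 0.0305, "dy": 0.0211}, {"jaw": 0, "dx": 0.0305, "dy": 0.0211}, {"jaw": 0, "dx": 0.0305, "dy": 0.0211}, {"jaw": 0, "dx": 0.0305, "dy": 0.0211}, {"jaw": 0, "dx": 0.0305, "dy": 0.0211}, {"jaw": 0, "dx": 0.0305, "dy": 0.0211}, {"jaw": 0, "dx": 0.0305, "dy": 0.0211}, {"jaw": 0, "dx": 0.0305, "dy": 0.0211}, {"jaw": 0, "dx": 0.0305, "dy": 0.0211}], "force": 20}}

```text
$.increments[0]: bad value
```

Request:
{"fn": "move_arm", "kwargs": {"increments": [{"jaw": 0, "dx": 0.0305, "dy": 0.0211}, {"jaw": 0, "dx": 0.0305, "dy": 0.0211}, {"jaw": 0, "dx": 0.0305, "dy": 0.0211}, {"jaw": 0, "dx": 0.0305, "dy": 0.0211}, {"jaw": 0, "twist": 0.12}, {"jaw": 0, "twist": 0.12}, {"jaw": 0, "twist": 0.12}, {"jaw": 0, "twist": 0.12}, {"jaw": 0, "twist": 0.12}, {"jaw": 0, "twist": 0.12}, {"jaw": 0, "twist": 0.12}, {"jaw": 0, "twist": 0.12}]}}

```text
$.increments[0]: bad value
```

Request:
{"fn": "move_arm", "kwargs": {"increments": [{"jaw": 0, "twist": 0.12}, {"jaw": 0, "twist": 0.12}, {"jaw": 0, "twist": 0.12}, {"jaw": 0, "twist": 0.12}, {"jaw": 0, "twist": 0.12}, {"jaw": 0}, {"jaw": 0}, {"jaw": 0}]}}

```text
$.increments[0]: bad value
```

Request:
{"fn": "move_arm", "kwargs": {"increments": [{"jaw": 0.0, "dx": 0.0305, "dy": 0.0211, "dz": 0.0, "twist": 0.0}, {"jaw": 0.0, "dx": 0.0305, "dy": 0.0211, "dz": 0.0, "twist": 0.0}, {"jaw": 0.0, "dx": 0.0305, "dy": 0.0211, "dz": 0.0, "twist": 0.0}, {"jaw": 0.0, "dx": 0.0305, "dy": 0.0211, "dz": 0.0, "twist": 0.0}, {"jaw": 0.0, "dx": 0.0305, "dy": 0.0211, "dz": 0.0, "twist": 0.0}, {"jaw": 0.0, "dx": 0.0305, "dy": 0.0211, "dz": 0.0, "twist": 0.0}, {"jaw": 0.0, "dx": 0.0305, "dy": 0.0211, "dz": 0.0, "twist": 0.0}, {"jaw": 0.0, "dx": 0.0305, "dy": 0.0211, "dz": 0.0, "twist": 0.0}], "force": 20}}

```text
t: 3.07
eef_pos: [0.3705, 0.4217, 0.2925]
ee_rot: [-3.141, -0.0, -0.268]
force: [-0.1, 0.7, -0.2]
width: 0.0449
gripper_force: 0.0
```

Full rows are accepted. I'll do the rest of the translation, then the twist.

Request:
{"fn": "move_arm", "kwargs": {"increments": [{"jaw": 0.0, "dx": 0.0305, "dy": 0.0211, "dz": 0.0, "twist": 0.0}, {"jaw": 0.0, "dx": 0.0305, "dy": 0.0211, "dz": 0.0, "twist": 0.0}, {"jaw": 0.0, "dx": 0.0305, "dy": 0.0211, "dz": 0.0, "twist": 0.0}, {"jaw": 0.0, "dx": 0.0305, "dy": 0.0211, "dz": 0.0, "twist": 0.0}, {"jaw": 0.0, "dx": 0.0305, "dy": 0.0211, "dz": 0.0, "twist": 0.0}, {"jaw": 0.0, "dx": 0.0305, "dy": 0.0211, "dz": 0.0, "twist": 0.0}, {"jaw": 0.0, "dx": 0.0305, "dy": 0.0211, "dz": 0.0, "twist": 0.0}, {"jaw": 0.0, "dx": 0.0305, "dy": 0.0211, "dz": 0.0, "twist": 0.0}, {"jaw": 0.0, "dx": 0.0, "dy": 0.0, "dz": 0.0, "twist": 0.12}, {"jaw": 0.0, "dx": 0.0, "dy": 0.0, "dz": 0.0, "twist": 0.12}, {"jaw": 0.0, "dx": 0.0, "dy": 0.0, "dz": 0.0, "twist": 0.12}, {"jaw": 0.0, "dx": 0.0, "dy": 0.0, "dz": 0.0, "twist": 0.12}]}}

```text
t: 4.07
eef_pos: [0.5604, 0.1951, 0.2921]
ee_rot: [3.142, -0.0, -0.756]
force: [0.3, 0.5, 0.2]
width: 0.0436
gripper_force: 0.0
```

Request:
{"fn": "move_arm", "kwargs": {"increments": [{"jaw": 0.0, "dx": 0.0, "dy": 0.0, "dz": 0.005, "twist": 0.12}, {"jaw": 0.0, "dx": 0.0, "dy": 0.0, "dz": 0.005, "twist": 0.12}, {"jaw": 0.0, "dx": 0.0, "dy": 0.0, "dz": 0.005, "twist": 0.12}, {"jaw": 0.0, "dx": 0.0, "dy": 0.0, "dz": 0.005, "twist": 0.12}, {"jaw": 0.0, "dx": 0.0, "dy": 0.0, "dz": 0.005, "twist": 0.12}, {"jaw": 0.0, "dx": 0.0, "dy": 0.0, "dz": 0.005, "twist": 0.12}, {"jaw": 0.0, "dx": 0.0, "dy": 0.0, "dz": 0.005, "twist": 0.12}, {"jaw": 0.0, "dx": 0.0, "dy": 0.0, "dz": 0.0, "twist": 0.12}, {"jaw": 0.0, "dx": 0.0, "dy": 0.0, "dz": 0.0, "twist": 0.12}, {"jaw": 0.0, "dx": 0.0, "dy": 0.0, "dz": 0.0, "twist": 0.0}, {"jaw": 0.0, "dx": 0.0, "dy": 0.0, "dz": 0.0, "twist": 0.0}]}}

```text
t: 4.98
eef_pos: [0.5601, 0.1957, 0.2573]
ee_rot: [-3.141, 0.0, -1.825]
force: [-0.7, -0.3, -0.1]
width: 0.0437
gripper_force: 0.0
```

Run:
```python
from h import *
s=arm.grab_frame("scene");t=arm.grab_frame("top")
r=lambda i:cv2.resize(i,None,fx=5,fy=5,interpolation=cv2.INTER_CUBIC)
cv2.imwrite("pics/c1.png",np.hstack([r(s[120:220,320:400]),r(t[160:260,215:295])]))
st=arm.get_state();print(st["t"],st["eef_pos"],st["ee_rot"],st["force"])
```

```text
5.0833 [0.56014494 0.19569988 0.25729057] [-3.14142395e+00  1.74475088e-04 -1.82499100e+00] [-0.1126451   0.41390642 -0.04083455]
```

View pics/c1.png

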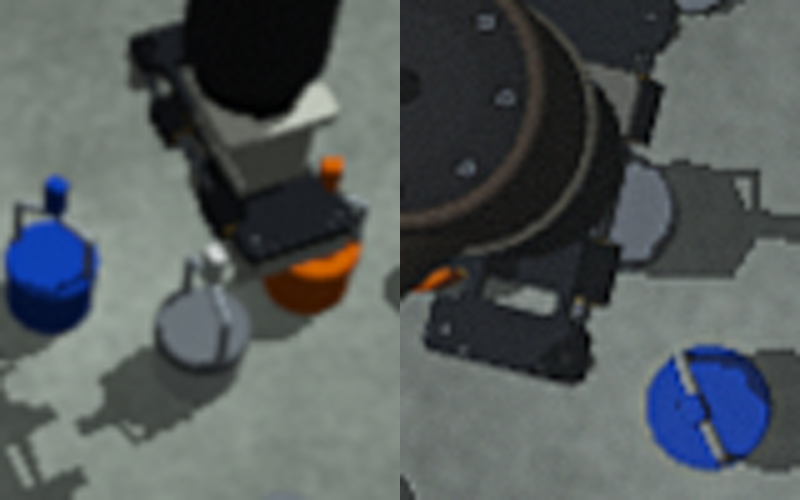

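The gripper is lined up over the white tab, at scene crop (212,262). I descend 66 mm and close.

Request:
{"fn": "move_arm", "kwargs": {"increments": [{"jaw": 0.0, "dx": 0.0, "dy": 0.0, "dz": 0.011, "twist": 0.0}, {"jaw": 0.0, "dx": 0.0, "dy": 0.0, "dz": 0.011, "twist": 0.0}, {"jaw": 0.0, "dx": 0.0, "dy": 0.0, "dz": 0.011, "twist": 0.0}, {"jaw": 0.0, "dx": 0.0, "dy": 0.0, "dz": 0.011, "twist": 0.0}, {"jaw": 0.0, "dx": 0.0, "dy": 0.0, "dz": 0.011, "twist": 0.0}, {"jaw": 0.0, "dx": 0.0, "dy": 0.0, "dz": 0.011, "twist": 0.0}, {"jaw": 0.0, "dx": 0.0, "dy": 0.0, "dz": 0.0, "twist": 0.0}, {"jaw": 0.0, "dx": 0.0, "dy": 0.0, "dz": 0.0, "twist": 0.0}]}}

```text
t: 5.75
eef_pos: [0.5599, 0.1954, 0.1902]
ee_rot: [3.141, -0.002, -1.829]
force: [0.6, -0.6, 0.6]
width: 0.044
gripper_force: 0.0
```

Run:
```python
from h import *
f=[]
for i in range(8): arm.grab_frame("top"); f.append(arm.get_state()["force"])
f=np.array(f);print(f.mean(0),f.std(0),arm.get_state()["t"])
```

```text
[-0.17942625 -0.320448    0.10523409] [0.4358888  0.65212737 0.57864396] 6.15
```

Request:
{"fn": "move_arm", "kwargs": {"increments": [{"jaw": -0.5, "dx": 0.0, "dy": 0.0, "dz": 0.0, "twist": 0.0}, {"jaw": -1.0, "dx": 0.0, "dy": 0.0, "dz": 0.0, "twist": 0.0}, {"jaw": -1.0, "dx": 0.0, "dy": 0.0, "dz": 0.0, "twist": 0.0}, {"jaw": -1.0, "dx": 0.0, "dy": 0.0, "dz": 0.0, "twist": 0.0}, {"jaw": -1.0, "dx": 0.0, "dy": 0.0, "dz": 0.0, "twist": 0.0}, {"jaw": -1.0, "dx": 0.0, "dy": 0.0, "dz": 0.0, "twist": 0.0}], "force": 25}}

```text
t: 6.65
eef_pos: [0.5599, 0.1956, 0.1911]
ee_rot: [3.141, -0.0, -1.829]
force: [-0.7, -0.9, -0.6]
width: 0.0158
gripper_force: 25.0
```

Request:
{"fn": "move_arm", "kwargs": {"increments": [{"jaw": -1.0, "dx": 0.0, "dy": 0.0, "dz": -0.005, "twist": 0.0}, {"jaw": -1.0, "dx": 0.0, "dy": 0.0, "dz": -0.01, "twist": 0.0}, {"jaw": -1.0, "dx": 0.0, "dy": 0.0, "dz": -0.015, "twist": 0.0}, {"jaw": -1.0, "dx": 0.0, "dy": 0.0, "dz": -0.018, "twist": 0.0}, {"jaw": -1.0, "dx": 0.0, "dy": 0.0, "dz": -0.018, "twist": 0.0}, {"jaw": -1.0, "dx": 0.0, "dy": 0.0, "dz": -0.018, "twist": 0.0}, {"jaw": -1.0, "dx": 0.0, "dy": 0.0, "dz": -0.018, "twist": -0.06}, {"jaw": -1.0, "dx": 0.0, "dy": 0.0, "dz": -0.015, "twist": -0.076}, {"jaw": -1.0, "dx": 0.0, "dy": 0.0, "dz": -0.014, "twist": -0.076}, {"jaw": -1.0, "dx": 0.0, "dy": 0.0, "dz": -0.01, "twist": -0.074}, {"jaw": -1.0, "dx": 0.0, "dy": 0.0, "dz": 0.0, "twist": 0.0}, {"jaw": -1.0, "dx": 0.0, "dy": 0.0, "dz": 0.0, "twist": 0.0}]}}

```text
t: 7.65
eef_pos: [0.56, 0.1957, 0.3329]
ee_rot: [-3.141, 0.001, -1.545]
force: [0.1, -0.1, -3.7]
width: 0.016
gripper_force: 25.0
```

Run:
```python
from h import *
f=[];e=[]
for i in range(4):
    for c in ("top","scene"):
        fr=arm.grab_frame(c); s=arm.get_state(); f.append(s["force"]);e.append(s["joint_efforts"])
        if i==0:
            for n in("bail_peak","canister","grip_tab"):
                for r in arm.pinpoint(c,n): print(c,n,np.round(r["position"],4),round(r["score"],2))
f=np.array(f);e=np.array(e);print(f.mean(0),f.std(0),e.mean(0),e.std(0));print(s["t"],s["eef_pos"],s["ee_rot"])
```

```text
top bail_peak [0.4444 0.1398 0.1202] 0.64
top bail_peak [0.5481 0.3155 0.1165] 0.61
top bail_peak [0.5617 0.1983 0.2607] 0.51
top canister [ 0.5469  0.3157 -0.0021] 0.46
top canister [0.562  0.1939 0.1394] 0.44
top grip_tab [0.4433 0.141  0.1368] 0.89
top grip_tab [0.5479 0.3168 0.1352] 0.51
top grip_tab [0.56   0.1939 0.2819] 0.45
scene bail_peak [0.5509 0.3132 0.1187] 0.93
scene bail_peak [0.442  0.1418 0.1172] 0.89
scene bail_peak [0.5586 0.1991 0.2586] 0.82
scene canister [0.4475 0.1378 0.0031] 0.72
scene canister [0.5605 0.1941 0.1377] 0.7
scene canister [0.7127 0.1514 0.0012] 0.7
scene canister [0.5494 0.318  0.002 ] 0.55
scene grip_tab [0.4478 0.1418 0.1344] 0.93
scene grip_tab [0.5493 0.3156 0.1405] 0.86
scene grip_tab [0.5617 0.1925 0.2727] 0.66
[-0.30262262 -0.12888109 -2.44066948] [0.37147329 0.42158655 0.65474018] [-1.25750475e-03 -4.77114156e+01  3.08206737e+01  7.56539539e+00
 -2.31376347e-02  9.07849319e-03] [0.00252894 0.40422279 0.30510728 0.07927074 0.00210358 0.0466113 ]
8.35 [0.56010371 0.19566162 0.33213216] [ 3.14155085e+00 -4.35368282e-05 -1.54289209e+00]
```

Request:
{"fn": "move_arm", "kwargs": {"increments": [{"jaw": -1.0, "dx": 0.005, "dy": -0.0002, "dz": 0.0, "twist": 0.0}, {"jaw": -1.0, "dx": 0.01, "dy": -0.0006, "dz": 0.0, "twist": 0.0}, {"jaw": -1.0, "dx": 0.015, "dy": -0.0008, "dz": 0.0, "twist": 0.0}, {"jaw": -1.0, "dx": 0.018, "dy": -0.001, "dz": 0.0, "twist": 0.0}, {"jaw": -1.0, "dx": 0.02, "dy": -0.001, "dz": 0.0, "twist": 0.0}, {"jaw": -1.0, "dx": 0.02, "dy": -0.001, "dz": 0.0, "twist": 0.0}, {"jaw": -1.0, "dx": 0.018, "dy": -0.001, "dz": 0.0, "twist": 0.0}, {"jaw": -1.0, "dx": 0.015, "dy": -0.0008, "dz": 0.0, "twist": 0.0}, {"jaw": -1.0, "dx": 0.01, "dy": -0.0006, "dz": 0.0, "twist": 0.0}, {"jaw": -1.0, "dx": 0.005, "dy": -0.0002, "dz": 0.0, "twist": 0.0}, {"jaw": -1.0, "dx": 0.0, "dy": 0.0, "dz": 0.0, "twist": 0.0}]}}

```text
t: 9.27
eef_pos: [0.571, 0.0585, 0.3323]
ee_rot: [-3.141, 0.0, -1.544]
force: [-0.0, -1.1, -2.3]
width: 0.0155
gripper_force: 25.0
```

Run:
```python
from h import *
for i in range(3):
    for c in ("top","scene"):
        fr=arm.grab_frame(c); s=arm.get_state()
        for n in("bail_peak","hook_seat"):
            for r in arm.pinpoint(c,n):
                if r["position"][2]>.2: print(c,n,np.round(r["position"],4),round(r["score"],2))
print(s["t"],s["eef_pos"],s["ee_rot"])
r=lambda i:cv2.resize(i,None,fx=5,fy=5,interpolation=cv2.INTER_CUBIC)
cv2.imwrite("pics/c2.png",np.hstack([r(fr[140:240,280:360]),r(arm.grab_frame("top")[150:250,280:360])]))
```

```text
top hook_seat [ 0.5757 -0.0286  0.2174] 0.69
scene bail_peak [0.571  0.0595 0.2613] 0.58
scene hook_seat [ 0.5733 -0.0276  0.219 ] 0.67
top hook_seat [ 0.5754 -0.0275  0.2155] 0.71
scene bail_peak [0.5719 0.06   0.2605] 0.61
scene bail_peak [0.5744 0.0615 0.2763] 0.47
scene hook_seat [ 0.5723 -0.0262  0.2208] 0.44
top hook_seat [ 0.5748 -0.0272  0.2172] 0.46
scene bail_peak [0.569  0.0616 0.2582] 0.79
scene hook_seat [ 0.5719 -0.0276  0.2194] 0.53
10.0667 [0.571088   0.05993468 0.33214143] [ 3.14156448e+00 -3.83614680e-05 -1.54274909e+00]
```

View pics/c2.png

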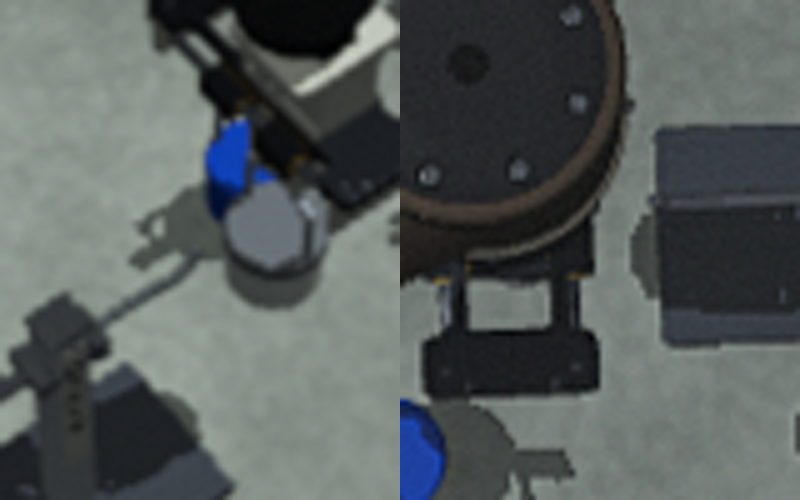

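The hook enters at scene crop (200,255), and the canister's lid sits below the hook line, in line with it. I now thread it along the hook by 87 mm.

Request:
{"fn": "move_arm", "kwargs": {"increments": [{"jaw": -1.0, "dx": 0.004, "dy": 0.0, "dz": 0.0, "twist": 0.0}, {"jaw": -1.0, "dx": 0.008, "dy": 0.0, "dz": 0.0, "twist": 0.0}, {"jaw": -1.0, "dx": 0.01, "dy": 0.0, "dz": 0.0, "twist": 0.0}, {"jaw": -1.0, "dx": 0.011, "dy": 0.0, "dz": 0.0, "twist": 0.0}, {"jaw": -1.0, "dx": 0.011, "dy": 0.0, "dz": 0.0, "twist": 0.0}, {"jaw": -1.0, "dx": 0.011, "dy": 0.0, "dz": 0.0, "twist": 0.0}, {"jaw": -1.0, "dx": 0.011, "dy": 0.0, "dz": 0.0, "twist": 0.0}, {"jaw": -1.0, "dx": 0.01, "dy": 0.0, "dz": 0.0, "twist": 0.0}, {"jaw": -1.0, "dx": 0.007, "dy": 0.0, "dz": 0.0, "twist": 0.0}, {"jaw": -1.0, "dx": 0.004, "dy": 0.0, "dz": 0.0, "twist": 0.0}, {"jaw": -1.0, "dx": 0.0, "dy": 0.0, "dz": 0.0, "twist": 0.0}, {"jaw": -1.0, "dx": 0.0, "dy": 0.0, "dz": 0.0, "twist": 0.0}]}}

```text
t: 11.22
eef_pos: [0.5736, -0.0272, 0.3321]
ee_rot: [3.142, 0.0, -1.543]
force: [-0.3, 0.2, -1.9]
width: 0.0159
gripper_force: 25.0
```

```bash
cat > m.py <<'E'
from h import *
import sys
f=[];e=[];P={}
for i in range(int(sys.argv[1])):
    fr=arm.grab_frame("scene"); s=arm.get_state(); f.append(s["force"]);e.append(s["joint_efforts"])
    if i<int(sys.argv[2]):
      for n in("bail_peak","hook_seat"):
        for r in arm.pinpoint("scene",n):
            if r["position"][2]>.16: P.setdefault(n,[]).append(r["position"])
for n in P: print(n,np.round(np.array(P[n]),4).tolist())
f=np.array(f);e=np.array(e);print(f.mean(0),f.std(0),e.mean(0)[1:4],e.std(0)[1:4]);print(s["t"],s["eef_pos"],s["ee_rot"])
r=lambda i:cv2.resize(i,None,fx=7,fy=7,interpolation=cv2.INTER_CUBIC)
cv2.imwrite(sys.argv[3],r(fr[170:250,260:360]))
E
python3 m.py 10 3 pics/c3.png
```

```text
bail_peak [[0.5701, -0.0267, 0.2616], [0.5726, -0.0249, 0.2606], [0.5717, -0.0291, 0.259]]
hook_seat [[0.573, -0.0279, 0.2231], [0.5751, -0.027, 0.2618], [0.5738, -0.0294, 0.2177], [0.5724, -0.0305, 0.2195]]
[-0.04185896  0.05498525 -2.16620268] [0.36177396 0.68889567 0.42148796] [-44.8515712   30.68368864   7.52567258] [0.00734863 0.00686011 0.00994892]
12.0167 [ 0.57353383 -0.02705123  0.33217219] [-3.14157809e+00 -2.20187032e-05 -1.54280578e+00]
```

View pics/c3.png

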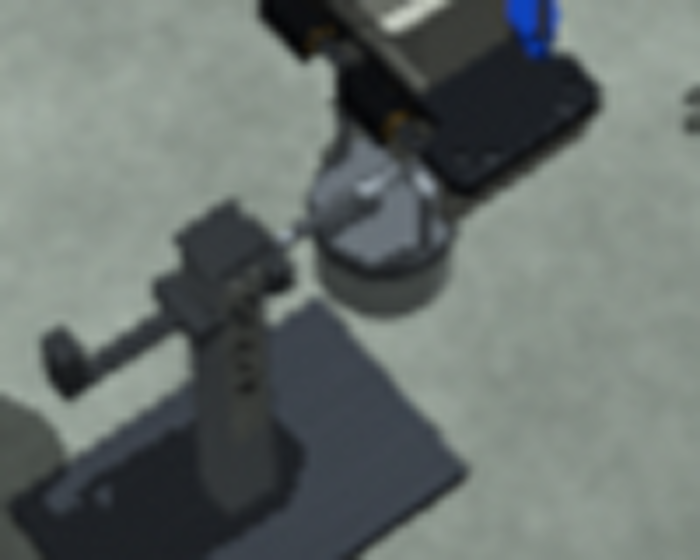

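The bail is threaded over the hook, at scene crop (340,215), with the hook crossing it near its middle. I lower slowly.

Request:
{"fn": "move_arm", "kwargs": {"increments": [{"jaw": -1.0, "dx": 0.0, "dy": 0.0, "dz": 0.0025, "twist": 0.0}, {"jaw": -1.0, "dx": 0.0, "dy": 0.0, "dz": 0.0025, "twist": 0.0}, {"jaw": -1.0, "dx": 0.0, "dy": 0.0, "dz": 0.0025, "twist": 0.0}, {"jaw": -1.0, "dx": 0.0, "dy": 0.0, "dz": 0.0025, "twist": 0.0}, {"jaw": -1.0, "dx": 0.0, "dy": 0.0, "dz": 0.0025, "twist": 0.0}, {"jaw": -1.0, "dx": 0.0, "dy": 0.0, "dz": 0.0025, "twist": 0.0}, {"jaw": -1.0, "dx": 0.0, "dy": 0.0, "dz": 0.0025, "twist": 0.0}, {"jaw": -1.0, "dx": 0.0, "dy": 0.0, "dz": 0.0025, "twist": 0.0}, {"jaw": -1.0, "dx": 0.0, "dy": 0.0, "dz": 0.002, "twist": 0.0}, {"jaw": -1.0, "dx": 0.0, "dy": 0.0, "dz": 0.0, "twist": 0.0}, {"jaw": -1.0, "dx": 0.0, "dy": 0.0, "dz": 0.0, "twist": 0.0}]}}

```text
t: 12.93
eef_pos: [0.5735, -0.0271, 0.3101]
ee_rot: [3.141, -0.0, -1.543]
force: [-0.2, -0.6, -2.5]
width: 0.0159
gripper_force: 25.0
```

```bash
python3 m.py 6 2 pics/c4.png
```

```text
bail_peak [[0.5726, -0.0268, 0.2372], [0.573, -0.0252, 0.2349]]
hook_seat [[0.5712, -0.0269, 0.218], [0.5741, -0.0274, 0.2158]]
[-0.08453929  0.36533937 -2.45237135] [0.59148524 0.27496567 0.49451906] [-45.32385111  30.14020771   7.38904998] [0.07850393 0.06506226 0.01662708]
13.4333 [ 0.57352974 -0.0270395   0.31019708] [-3.14153364e+00  2.61594639e-05 -1.54278675e+00]
```

Request:
{"fn": "move_arm", "kwargs": {"increments": [{"jaw": -1.0, "dx": 0.0, "dy": 0.0, "dz": 0.0015, "twist": 0.0}, {"jaw": -1.0, "dx": 0.0, "dy": 0.0, "dz": 0.0015, "twist": 0.0}, {"jaw": -1.0, "dx": 0.0, "dy": 0.0, "dz": 0.0015, "twist": 0.0}, {"jaw": -1.0, "dx": 0.0, "dy": 0.0, "dz": 0.0015, "twist": 0.0}, {"jaw": -1.0, "dx": 0.0, "dy": 0.0, "dz": 0.0015, "twist": 0.0}, {"jaw": -1.0, "dx": 0.0, "dy": 0.0, "dz": 0.0015, "twist": 0.0}, {"jaw": -1.0, "dx": 0.0, "dy": 0.0, "dz": 0.0015, "twist": 0.0}, {"jaw": -1.0, "dx": 0.0, "dy": 0.0, "dz": 0.0015, "twist": 0.0}, {"jaw": -1.0, "dx": 0.0, "dy": 0.0, "dz": 0.0015, "twist": 0.0}, {"jaw": -1.0, "dx": 0.0, "dy": 0.0, "dz": 0.0015, "twist": 0.0}, {"jaw": -1.0, "dx": 0.0, "dy": 0.0, "dz": 0.0015, "twist": 0.0}, {"jaw": -1.0, "dx": 0.0, "dy": 0.0, "dz": 0.0015, "twist": 0.0}]}}

```text
t: 14.43
eef_pos: [0.5736, -0.0271, 0.2921]
ee_rot: [-3.141, -0.0, -1.543]
force: [0.6, 0.0, -1.7]
width: 0.0156
gripper_force: 25.0
```

```bash
python3 m.py 10 3 pics/c5.png
```

```text
bail_peak [[0.5736, -0.0261, 0.2191], [0.5751, -0.0255, 0.2192], [0.5727, -0.0251, 0.2194]]
hook_seat [[0.5703, -0.0289, 0.2085], [0.5721, -0.0277, 0.2086], [0.5716, -0.0294, 0.2082]]
[ 0.20886402 -0.25833339 -1.25301876] [0.16226179 0.39802999 0.51818375] [-45.38553751  29.28381032   6.99618571] [0.30493043 0.15323499 0.04940727]
15.2333 [ 0.57357389 -0.02704981  0.29221234] [-3.14146335e+00  2.88981529e-05 -1.54281498e+00]
```

Request:
{"fn": "move_arm", "kwargs": {"increments": [{"jaw": -1.0, "dx": 0.0, "dy": 0.0, "dz": 0.0015, "twist": 0.0}, {"jaw": -1.0, "dx": 0.0, "dy": 0.0, "dz": 0.0015, "twist": 0.0}, {"jaw": -1.0, "dx": 0.0, "dy": 0.0, "dz": 0.0015, "twist": 0.0}, {"jaw": -1.0, "dx": 0.0, "dy": 0.0, "dz": 0.0015, "twist": 0.0}, {"jaw": -1.0, "dx": 0.0, "dy": 0.0, "dz": 0.0015, "twist": 0.0}, {"jaw": -1.0, "dx": 0.0, "dy": 0.0, "dz": 0.0015, "twist": 0.0}, {"jaw": -1.0, "dx": 0.0, "dy": 0.0, "dz": 0.0015, "twist": 0.0}, {"jaw": -1.0, "dx": 0.0, "dy": 0.0, "dz": 0.0015, "twist": 0.0}, {"jaw": -1.0, "dx": 0.0, "dy": 0.0, "dz": 0.0, "twist": 0.0}, {"jaw": -1.0, "dx": 0.0, "dy": 0.0, "dz": 0.0, "twist": 0.0}]}}

```text
t: 16.07
eef_pos: [0.5736, -0.027, 0.2801]
ee_rot: [3.142, -0.0, -1.543]
force: [1.1, -0.2, -0.4]
width: 0.0158
gripper_force: 25.0
```

```bash
python3 m.py 35 4 pics/c6.png
```

```text
bail_peak [[0.57, -0.027, 0.207], [0.5722, -0.0253, 0.2096], [0.574, -0.0276, 0.2067], [0.5731, -0.0246, 0.207]]
hook_seat [[0.5726, -0.028, 0.1976], [0.5729, -0.0284, 0.1978], [0.5773, -0.207, 0.2622]]
[ 0.89020331 -0.66141297 -0.53445916] [0.52417168 0.55250722 0.55928507] [-45.12940826  28.08132138   6.51924265] [0.01761913 0.05232996 0.02081546]
18.2167 [ 0.57355857 -0.02705897  0.28018323] [-3.14150436e+00  1.40487968e-05 -1.54279910e+00]
```

Request:
{"fn": "move_arm", "kwargs": {"increments": [{"jaw": -1.0, "dx": 0.0005, "dy": -0.0005, "dz": 0.0, "twist": 0.0}, {"jaw": -1.0, "dx": 0.0005, "dy": -0.0005, "dz": 0.0, "twist": 0.0}, {"jaw": -1.0, "dx": 0.0005, "dy": -0.0005, "dz": 0.0, "twist": 0.0}, {"jaw": -1.0, "dx": 0.0005, "dy": -0.0005, "dz": 0.0, "twist": 0.0}, {"jaw": -1.0, "dx": 0.0, "dy": 0.0, "dz": 0.0, "twist": 0.0}]}}

```text
t: 18.63
eef_pos: [0.5754, -0.0292, 0.2799]
ee_rot: [3.141, -0.0, -1.543]
force: [-0.1, -0.9, -0.4]
width: 0.0158
gripper_force: 25.0
```

```bash
python3 m.py 22 3 pics/c7.png
```

```text
bail_peak [[0.5762, -0.0298, 0.2038], [0.5766, -0.0288, 0.206], [0.5727, -0.0275, 0.207]]
hook_seat [[0.572, -0.028, 0.1971], [0.5717, -0.0264, 0.1982], [0.571, -0.0298, 0.1979]]
[-1.8258475  -2.03716068 -0.7605724 ] [0.67105931 0.70282909 0.4677791 ] [-45.49602368  29.91084199   6.5353148 ] [0.00951495 0.27414322 0.05833819]
20.0333 [ 0.57551122 -0.02904725  0.28013319] [ 3.14140187e+00 -1.11309159e-04 -1.54283479e+00]
```

View pics/c7.png

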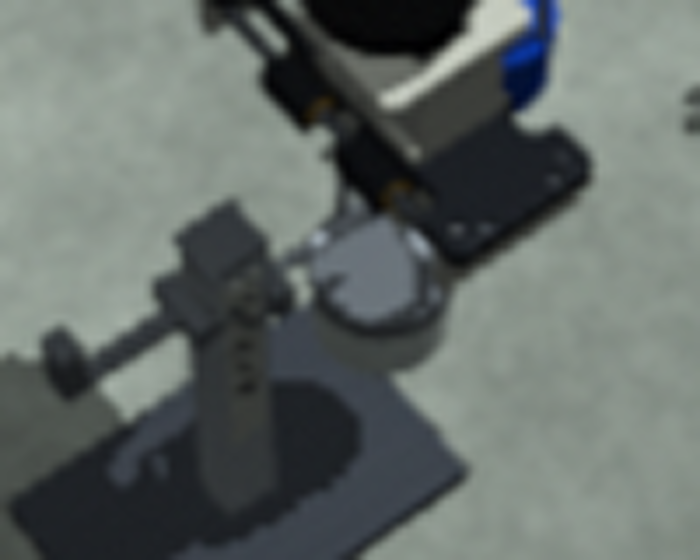

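The canister is upright with the hook through the bail. The sideways forces have grown, so I back off in x.

Request:
{"fn": "move_arm", "kwargs": {"increments": [{"jaw": -1.0, "dx": 0.0, "dy": 0.0006, "dz": 0.0, "twist": 0.0}, {"jaw": -1.0, "dx": 0.0, "dy": 0.0006, "dz": 0.0, "twist": 0.0}, {"jaw": -1.0, "dx": 0.0, "dy": 0.0, "dz": 0.0, "twist": 0.0}]}}

```text
t: 20.28
eef_pos: [0.5748, -0.0289, 0.2805]
ee_rot: [-3.14, 0.0, -1.543]
force: [0.5, -1.8, -1.7]
width: 0.0152
gripper_force: 25.0
```

```bash
sed -i 's/^for n in P/print(np.array([np.array(f)[i:i+5].mean(0) for i in range(0,len(f),5)]).round(2).tolist(), s["moment"].round(3))\nfor n in P/' m.py; python3 m.py 15 1 pics/c8.png
```

```text
[[0.36, -1.47, -0.41], [0.95, -1.04, -0.54], [1.01, -0.4, -0.71]] [-0.117 -0.417 -0.001]
bail_peak [[0.5736, -0.0297, 0.2104]]
hook_seat [[0.5739, -0.0273, 0.1996]]
[ 0.77360683 -0.96972749 -0.55513035] [0.65219644 0.62192241 0.37047062] [-45.34322453  28.28253245   6.41071343] [0.01254256 0.18772614 0.0715471 ]
21.1333 [ 0.57445193 -0.02895202  0.28019743] [-3.14140868e+00  1.20444979e-04 -1.54273628e+00]
```

Request:
{"fn": "move_arm", "kwargs": {"increments": [{"jaw": -1.0, "dx": 0.0, "dy": -0.0004, "dz": 0.001, "twist": 0.0}, {"jaw": -1.0, "dx": 0.0, "dy": 0.0, "dz": 0.001, "twist": 0.0}, {"jaw": -1.0, "dx": 0.0, "dy": 0.0, "dz": 0.001, "twist": 0.0}, {"jaw": -1.0, "dx": 0.0, "dy": 0.0, "dz": 0.001, "twist": 0.0}, {"jaw": -1.0, "dx": 0.0, "dy": 0.0, "dz": 0.001, "twist": 0.0}, {"jaw": -1.0, "dx": 0.0, "dy": 0.0, "dz": 0.001, "twist": 0.0}, {"jaw": -1.0, "dx": 0.0, "dy": 0.0, "dz": 0.001, "twist": 0.0}, {"jaw": -1.0, "dx": 0.0, "dy": 0.0, "dz": 0.0, "twist": 0.0}]}}

```text
t: 21.8
eef_pos: [0.5747, -0.029, 0.2729]
ee_rot: [3.141, -0.0, -1.543]
force: [-0.2, -1.4, -0.8]
width: 0.0155
gripper_force: 25.0
```

```bash
python3 m.py 40 4 pics/c9.png
```

```text
[[-0.34, -0.21, 0.25], [-0.64, -0.3, -0.28], [-1.08, -0.07, -0.41], [-1.07, -0.52, -0.26], [-1.29, -0.5, -0.27], [-1.27, -0.21, 0.05], [-1.26, -0.38, -0.12], [-1.27, -0.77, -0.14]] [-0.109  0.369  0.028]
bail_peak [[0.5738, -0.0292, 0.2012], [0.5754, -0.0288, 0.1988], [0.5751, -0.028, 0.202], [0.5762, -0.0259, 0.2017]]
hook_seat [[0.5731, -0.0292, 0.1914], [0.5736, -0.0286, 0.1926], [0.5732, -0.0286, 0.1917]]
[-1.02701798 -0.37048538 -0.1485784 ] [0.58757433 0.38586708 0.51533595] [-45.2992689   28.7452818    6.78251726] [0.01940292 0.09773492 0.00594506]
24.2 [ 0.57476513 -0.02902852  0.27317511] [ 3.14156710e+00  3.15185071e-06 -1.54277054e+00]
```

Request:
{"fn": "move_arm", "kwargs": {"increments": [{"jaw": -1.0, "dx": 0.0, "dy": 0.0002, "dz": 0.0008, "twist": 0.0}, {"jaw": -1.0, "dx": 0.0, "dy": 0.0, "dz": 0.0007, "twist": 0.0}, {"jaw": -1.0, "dx": 0.0, "dy": 0.0, "dz": 0.0, "twist": 0.0}, {"jaw": -1.0, "dx": 0.0, "dy": 0.0, "dz": 0.0, "twist": 0.0}, {"jaw": -1.0, "dx": 0.0, "dy": 0.0, "dz": 0.0, "twist": 0.0}, {"jaw": -1.0, "dx": 0.0, "dy": 0.0, "dz": 0.0, "twist": 0.0}]}}

```text
t: 24.7
eef_pos: [0.5747, -0.029, 0.2717]
ee_rot: [-3.141, 0.0, -1.543]
force: [-0.7, -0.9, -0.7]
width: 0.016
gripper_force: 25.0
```

```bash
python3 m.py 30 2 pics/c10.png
```

```text
[[0.3, -0.45, 0.43], [0.12, -0.67, 0.4], [0.07, -0.67, 0.34], [0.16, -0.42, 0.37], [0.05, -0.82, 0.29], [0.68, -0.71, 0.02]] [-0.253 -0.209  0.018]
bail_peak [[0.5728, -0.0286, 0.2009], [0.5719, -0.0265, 0.1903], [0.5724, -0.0274, 0.1995]]
hook_seat [[0.5739, -0.0284, 0.1913], [0.5762, -0.0285, 0.2163], [0.5699, -0.0288, 0.1908]]
[ 0.22784761 -0.62293175  0.31039639] [0.54744115 0.40918268 0.4498694 ] [-45.24602389  28.00565463   6.4348128 ] [0.00271469 0.10496597 0.03412917]
26.4 [ 0.57460782 -0.02902515  0.27167106] [-3.14155769e+00  3.95251844e-07 -1.54279468e+00]
```

Request:
{"fn": "move_arm", "kwargs": {"increments": [{"jaw": -1.0, "dx": 0.0, "dy": 0.0, "dz": -0.0007, "twist": 0.0}, {"jaw": -1.0, "dx": 0.0, "dy": 0.0, "dz": 0.0, "twist": 0.0}, {"jaw": -1.0, "dx": 0.0, "dy": 0.0, "dz": 0.0, "twist": 0.0}, {"jaw": -1.0, "dx": 0.0, "dy": 0.0, "dz": 0.0, "twist": 0.0}, {"jaw": -1.0, "dx": 0.0, "dy": 0.0, "dz": 0.0, "twist": 0.0}, {"jaw": -1.0, "dx": 0.0, "dy": 0.0, "dz": 0.0, "twist": 0.0}], "force": 12}}

```text
t: 26.9
eef_pos: [0.5746, -0.029, 0.2724]
ee_rot: [3.142, 0.0, -1.543]
force: [0.3, -0.4, -0.1]
width: 0.016
gripper_force: 12.0
```

```bash
python3 m.py 20 1 pics/c11.png
```

```text
Traceback (most recent call last):
  File "m.py", line 5, in <module>
    fr=arm.grab_frame("scene"); s=arm.get_state(); f.append(s["force"]);e.append(s["joint_efforts"])
ValueError: 200 camera calls are used up
```

Camera calls are used up, so from here I rely on the force readings and geometry. I take a few more readings before releasing.

Request:
{"fn": "move_arm", "kwargs": {"increments": [{"jaw": -1.0, "dx": 0.0, "dy": 0.0, "dz": 0.0, "twist": 0.0}]}}

```text
t: 27.13
eef_pos: [0.5746, -0.029, 0.2724]
ee_rot: [3.142, -0.0, -1.543]
force: [1.1, -0.8, 1.0]
width: 0.0159
gripper_force: 12.0
```

Request:
{"fn": "move_arm", "kwargs": {"increments": [{"jaw": -1.0, "dx": 0.0, "dy": 0.0, "dz": 0.0, "twist": 0.0}]}}

```text
t: 27.22
eef_pos: [0.5746, -0.029, 0.2723]
ee_rot: [3.142, -0.0, -1.543]
force: [0.4, -1.2, 0.6]
width: 0.0156
gripper_force: 12.0
```

Request:
{"fn": "move_arm", "kwargs": {"increments": [{"jaw": -1.0, "dx": 0.0, "dy": 0.0, "dz": 0.0, "twist": 0.0}]}}

```text
t: 27.3
eef_pos: [0.5746, -0.029, 0.2723]
ee_rot: [3.142, -0.0, -1.543]
force: [0.4, -0.7, -0.4]
width: 0.0162
gripper_force: 12.0
```

Request:
{"fn": "move_arm", "kwargs": {"increments": [{"jaw": -1.0, "dx": 0.0, "dy": 0.0, "dz": 0.0, "twist": 0.0}]}}

```text
t: 27.38
eef_pos: [0.5746, -0.029, 0.2723]
ee_rot: [3.141, -0.0, -1.543]
force: [-0.9, -0.3, -0.8]
width: 0.016
gripper_force: 12.0
```

Request:
{"fn": "move_arm", "kwargs": {"increments": [{"jaw": -1.0, "dx": 0.0, "dy": 0.0, "dz": 0.0, "twist": 0.0}]}}

```text
t: 27.47
eef_pos: [0.5746, -0.029, 0.2723]
ee_rot: [3.142, 0.0, -1.543]
force: [1.2, -0.9, 0.7]
width: 0.016
gripper_force: 12.0
```

Request:
{"fn": "move_arm", "kwargs": {"increments": [{"jaw": -1.0, "dx": 0.0, "dy": 0.0, "dz": 0.0, "twist": 0.0}]}}

```text
t: 27.55
eef_pos: [0.5746, -0.029, 0.2724]
ee_rot: [-3.142, 0.0, -1.543]
force: [0.6, -0.4, -1.0]
width: 0.0155
gripper_force: 12.0
```

Request:
{"fn": "move_arm", "kwargs": {"increments": [{"jaw": -1.0, "dx": 0.0, "dy": 0.0, "dz": 0.0, "twist": 0.0}]}}

```text
t: 27.63
eef_pos: [0.5746, -0.029, 0.2724]
ee_rot: [3.142, -0.0, -1.543]
force: [0.5, -0.8, -0.2]
width: 0.0157
gripper_force: 12.0
```

Request:
{"fn": "move_arm", "kwargs": {"increments": [{"jaw": -1.0, "dx": 0.0, "dy": 0.0, "dz": 0.0, "twist": 0.0}]}}

```text
t: 27.72
eef_pos: [0.5746, -0.029, 0.2724]
ee_rot: [3.142, 0.0, -1.543]
force: [0.2, -0.6, 0.4]
width: 0.0161
gripper_force: 12.0
```

Request:
{"fn": "move_arm", "kwargs": {"increments": [{"jaw": -1.0, "dx": 0.0, "dy": 0.0, "dz": 0.0, "twist": 0.0}]}}

```text
t: 27.8
eef_pos: [0.5746, -0.029, 0.2724]
ee_rot: [-3.142, -0.0, -1.543]
force: [-0.1, -0.8, -0.6]
width: 0.0161
gripper_force: 12.0
```

Request:
{"fn": "move_arm", "kwargs": {"increments": [{"jaw": -1.0, "dx": 0.0, "dy": 0.0, "dz": 0.0, "twist": 0.0}]}}

```text
t: 27.88
eef_pos: [0.5746, -0.029, 0.2724]
ee_rot: [3.142, -0.0, -1.543]
force: [0.8, -0.4, -0.3]
width: 0.0157
gripper_force: 12.0
```

Request:
{"fn": "move_arm", "kwargs": {"increments": [{"jaw": -1.0, "dx": 0.0, "dy": 0.0, "dz": 0.0, "twist": 0.0}]}}

```text
t: 27.97
eef_pos: [0.5746, -0.029, 0.2724]
ee_rot: [-3.142, 0.0, -1.543]
force: [-0.8, -0.5, -0.4]
width: 0.0159
gripper_force: 12.0
```

Request:
{"fn": "move_arm", "kwargs": {"increments": [{"jaw": -1.0, "dx": 0.0, "dy": 0.0, "dz": 0.0, "twist": 0.0}]}}

```text
t: 28.05
eef_pos: [0.5746, -0.029, 0.2724]
ee_rot: [-3.142, 0.0, -1.543]
force: [-0.2, -1.3, -0.3]
width: 0.016
gripper_force: 12.0
```

Fz averages about −0.1 N, close enough to zero to let go.

Request:
{"fn": "move_arm", "kwargs": {"increments": [{"jaw": -0.55, "dx": 0.0, "dy": 0.0, "dz": 0.0, "twist": 0.0}, {"jaw": -0.3, "dx": 0.0, "dy": 0.0, "dz": 0.0, "twist": 0.0}, {"jaw": 0.0, "dx": 0.0, "dy": 0.0, "dz": 0.0, "twist": 0.0}, {"jaw": 0.2, "dx": 0.0, "dy": 0.0, "dz": 0.0, "twist": 0.0}, {"jaw": 0.2, "dx": 0.0, "dy": 0.0, "dz": 0.0, "twist": 0.0}, {"jaw": 0.2, "dx": 0.0, "dy": 0.0, "dz": -0.004, "twist": 0.0}, {"jaw": 0.2, "dx": 0.0, "dy": 0.0, "dz": -0.008, "twist": 0.0}, {"jaw": 0.2, "dx": 0.0, "dy": 0.0, "dz": -0.012, "twist": 0.0}, {"jaw": 0.2, "dx": 0.0, "dy": 0.0, "dz": -0.016, "twist": 0.0}, {"jaw": 0.2, "dx": 0.0, "dy": 0.0, "dz": -0.02, "twist": 0.0}, {"jaw": 0.2, "dx": 0.0, "dy": 0.0, "dz": -0.02, "twist": 0.0}]}}

```text
t: 28.97
eef_pos: [0.5745, -0.0291, 0.3539]
ee_rot: [-3.142, -0.0, -1.543]
force: [0.4, -0.5, 0.5]
width: 0.0528
gripper_force: 0.0
```

Request:
{"fn": "move_arm", "kwargs": {"increments": [{"jaw": 0.2, "dx": 0.01, "dy": 0.0, "dz": 0.0, "twist": 0.0}, {"jaw": 0.2, "dx": 0.017, "dy": 0.0, "dz": 0.0, "twist": 0.0}, {"jaw": -1.0, "dx": 0.02, "dy": 0.0, "dz": 0.0, "twist": 0.0}, {"jaw": -1.0, "dx": 0.023, "dy": 0.0, "dz": 0.0, "twist": 0.0}, {"jaw": -1.0, "dx": 0.023, "dy": 0.0, "dz": 0.0, "twist": 0.0}, {"jaw": -1.0, "dx": 0.023, "dy": 0.0, "dz": 0.0, "twist": 0.0}, {"jaw": -1.0, "dx": 0.02, "dy": 0.0, "dz": 0.0, "twist": 0.0}, {"jaw": -1.0, "dx": 0.018, "dy": 0.0, "dz": 0.0, "twist": 0.0}, {"jaw": -1.0, "dx": 0.015, "dy": 0.0, "dz": 0.0, "twist": 0.0}, {"jaw": -1.0, "dx": 0.008, "dy": 0.0, "dz": 0.0, "twist": 0.0}, {"jaw": -1.0, "dx": 0.0, "dy": 0.0, "dz": 0.0, "twist": 0.0}, {"jaw": -1.0, "dx": 0.0, "dy": 0.0, "dz": 0.0, "twist": 0.0}]}}

```text
t: 29.97
eef_pos: [0.5795, -0.206, 0.3525]
ee_rot: [-3.141, 0.0, -1.544]
force: [0.1, 0.1, -0.2]
width: 0.0008
gripper_force: 0.0
```

Request:
{"fn": "move_arm", "kwargs": {"increments": [{"jaw": -1.0, "dx": 0.0, "dy": 0.0, "dz": 0.0, "twist": 0.0}, {"jaw": -1.0, "dx": 0.0, "dy": 0.0, "dz": 0.0, "twist": 0.0}, {"jaw": -1.0, "dx": 0.0, "dy": 0.0, "dz": 0.0, "twist": 0.0}]}}

```text
t: 30.22
eef_pos: [0.5796, -0.2052, 0.3526]
ee_rot: [-3.141, 0.0, -1.542]
force: [-0.2, 0.2, 0.2]
width: 0.0006
gripper_force: 0.0
```

Request:
{"fn": "move_arm", "kwargs": {"increments": [{"jaw": -1.0, "dx": 0.0, "dy": 0.0, "dz": 0.0, "twist": 0.0}, {"jaw": -1.0, "dx": 0.0, "dy": 0.0, "dz": 0.0, "twist": 0.0}, {"jaw": -1.0, "dx": 0.0, "dy": 0.0, "dz": 0.0, "twist": 0.0}]}}

```text
t: 30.47
eef_pos: [0.5796, -0.2057, 0.3524]
ee_rot: [-3.142, -0.0, -1.542]
force: [-0.4, -0.9, -0.8]
width: 0.0004
gripper_force: 0.0
```

Request:
{"fn": "move_arm", "kwargs": {"increments": [{"jaw": -1.0, "dx": 0.0, "dy": 0.0, "dz": 0.0, "twist": 0.0}, {"jaw": -1.0, "dx": 0.0, "dy": 0.0, "dz": 0.0, "twist": 0.0}, {"jaw": -1.0, "dx": 0.0, "dy": 0.0, "dz": 0.0, "twist": 0.0}]}}

```text
t: 30.72
eef_pos: [0.5796, -0.2059, 0.3524]
ee_rot: [-3.142, 0.0, -1.543]
force: [0.5, -0.2, 0.2]
width: 0.0003
gripper_force: 0.0
```

Request:
{"fn": "move_arm", "kwargs": {"increments": [{"jaw": -1.0, "dx": 0.0, "dy": 0.0, "dz": 0.0, "twist": 0.0}, {"jaw": -1.0, "dx": 0.0, "dy": 0.0, "dz": 0.0, "twist": 0.0}, {"jaw": -1.0, "dx": 0.0, "dy": 0.0, "dz": 0.0, "twist": 0.0}]}}

```text
t: 30.97
eef_pos: [0.5795, -0.206, 0.3523]
ee_rot: [3.142, -0.0, -1.543]
force: [-0.9, -0.4, 0.7]
width: 0.0006
gripper_force: 0.0
```

Request:
{"fn": "move_arm", "kwargs": {"increments": [{"jaw": -1.0, "dx": 0.0, "dy": 0.0, "dz": 0.0, "twist": 0.0}, {"jaw": -1.0, "dx": 0.0, "dy": 0.0, "dz": 0.0, "twist": 0.0}, {"jaw": -1.0, "dx": 0.0, "dy": 0.0, "dz": 0.0, "twist": 0.0}]}}

```text
t: 31.22
eef_pos: [0.5795, -0.206, 0.3524]
ee_rot: [-3.142, 0.0, -1.543]
force: [0.2, -0.1, -0.6]
width: 0.0006
gripper_force: 0.0
```

Request:
{"fn": "move_arm", "kwargs": {"increments": [{"jaw": -1.0, "dx": 0.0, "dy": 0.0, "dz": 0.0, "twist": 0.0}, {"jaw": -1.0, "dx": 0.0, "dy": 0.0, "dz": 0.0, "twist": 0.0}, {"jaw": -1.0, "dx": 0.0, "dy": 0.0, "dz": 0.0, "twist": 0.0}]}}

```text
t: 31.47
eef_pos: [0.5796, -0.206, 0.3524]
ee_rot: [-3.142, -0.0, -1.543]
force: [-1.8, -1.0, -0.3]
width: 0.0005
gripper_force: 0.0
```

Request:
{"fn": "move_arm", "kwargs": {"increments": [{"jaw": -1.0, "dx": 0.0, "dy": 0.0, "dz": 0.0, "twist": 0.0}, {"jaw": -1.0, "dx": 0.0, "dy": 0.0, "dz": 0.0, "twist": 0.0}, {"jaw": -1.0, "dx": 0.0, "dy": 0.0, "dz": 0.0, "twist": 0.0}]}}

```text
t: 31.72
eef_pos: [0.5795, -0.206, 0.3524]
ee_rot: [-3.142, 0.0, -1.543]
force: [-0.5, -0.3, -0.2]
width: 0.0003
gripper_force: 0.0
```

Run:
```python
import glob,cv2,numpy as np
# mean of a frame pair is not needed: just compare hook bracket row in the free (c3) and loaded (c7,c9,c10) crops
for n in("c3","c7","c9","c10"): print(n,cv2.imread(f"pics/{n}.png").shape)
a,b=[cv2.imread(f"pics/{n}.png") for n in("c3","c10")]
r=lambda i:cv2.resize(i[140:420,0:380],(400,295))
cv2.imwrite("pics/cmp.png",np.hstack([r(a),r(b)]))
```

```text
c3 (560, 700, 3)
c7 (560, 700, 3)
c9 (560, 700, 3)
c10 (560, 700, 3)
```

View pics/cmp.png

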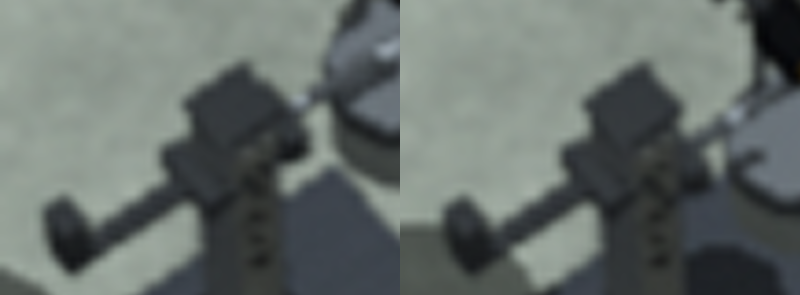

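Comparing the saved crops, the hook bracket sits about 4 px lower under load, or about 27 mm. That agrees with the force (2.33 N gives 27 mm) and with the TCP heights. I push the marker down, checking contact on the way.

Request:
{"fn": "move_arm", "kwargs": {"increments": [{"jaw": -1.0, "dx": 0.0, "dy": 0.0, "dz": 0.004, "twist": 0.0}, {"jaw": -1.0, "dx": 0.0, "dy": 0.0, "dz": 0.004, "twist": 0.0}, {"jaw": -1.0, "dx": 0.0, "dy": 0.0, "dz": 0.004, "twist": 0.0}, {"jaw": -1.0, "dx": 0.0, "dy": 0.0, "dz": 0.004, "twist": 0.0}, {"jaw": -1.0, "dx": 0.0, "dy": 0.0, "dz": 0.0014, "twist": 0.0}, {"jaw": -1.0, "dx": 0.0, "dy": 0.0, "dz": 0.0, "twist": 0.0}]}}

```text
t: 32.22
eef_pos: [0.5794, -0.2059, 0.3342]
ee_rot: [3.14, 0.0, -1.543]
force: [-0.4, 0.6, 0.4]
width: 0.0005
gripper_force: 0.0
```

Request:
{"fn": "move_arm", "kwargs": {"increments": [{"jaw": -1.0, "dx": 0.0, "dy": 0.0, "dz": 0.001, "twist": 0.0}, {"jaw": -1.0, "dx": 0.0, "dy": 0.0, "dz": 0.001, "twist": 0.0}]}}

```text
t: 32.38
eef_pos: [0.5797, -0.206, 0.3331]
ee_rot: [-3.141, -0.0, -1.543]
force: [0.0, 0.3, 0.8]
width: 0.0007
gripper_force: 0.0
```

Request:
{"fn": "move_arm", "kwargs": {"increments": [{"jaw": -1.0, "dx": 0.0, "dy": 0.0, "dz": 0.001, "twist": 0.0}, {"jaw": -1.0, "dx": 0.0, "dy": 0.0, "dz": 0.001, "twist": 0.0}]}}

```text
t: 32.55
eef_pos: [0.5796, -0.2059, 0.331]
ee_rot: [-3.141, -0.0, -1.543]
force: [-0.2, 0.3, -0.9]
width: 0.0006
gripper_force: 0.0
```

Request:
{"fn": "move_arm", "kwargs": {"increments": [{"jaw": -1.0, "dx": 0.0, "dy": 0.0, "dz": 0.001, "twist": 0.0}, {"jaw": -1.0, "dx": 0.0, "dy": 0.0, "dz": 0.001, "twist": 0.0}]}}

```text
t: 32.72
eef_pos: [0.5795, -0.206, 0.3289]
ee_rot: [-3.141, -0.0, -1.543]
force: [-1.1, 0.3, -1.0]
width: 0.0005
gripper_force: 0.0
```

Request:
{"fn": "move_arm", "kwargs": {"increments": [{"jaw": -1.0, "dx": 0.0, "dy": 0.0, "dz": 0.001, "twist": 0.0}, {"jaw": -1.0, "dx": 0.0, "dy": 0.0, "dz": 0.001, "twist": 0.0}]}}

```text
t: 32.88
eef_pos: [0.5796, -0.206, 0.3271]
ee_rot: [-3.141, -0.0, -1.543]
force: [-0.6, 1.1, 1.4]
width: 0.0005
gripper_force: 0.9
```

Request:
{"fn": "move_arm", "kwargs": {"increments": [{"jaw": -1.0, "dx": 0.0, "dy": 0.0, "dz": 0.001, "twist": 0.0}, {"jaw": -1.0, "dx": 0.0, "dy": 0.0, "dz": 0.001, "twist": 0.0}]}}

```text
t: 33.05
eef_pos: [0.5796, -0.206, 0.3251]
ee_rot: [-3.141, -0.0, -1.543]
force: [-0.9, 0.6, 2.7]
width: 0.0004
gripper_force: 0.9
```

Request:
{"fn": "move_arm", "kwargs": {"increments": [{"jaw": -1.0, "dx": 0.0, "dy": 0.0, "dz": 0.001, "twist": 0.0}, {"jaw": -1.0, "dx": 0.0, "dy": 0.0, "dz": 0.001, "twist": 0.0}]}}

```text
t: 33.22
eef_pos: [0.5796, -0.206, 0.323]
ee_rot: [-3.141, -0.0, -1.543]
force: [-0.2, 0.2, 2.2]
width: 0.0004
gripper_force: 0.9
```

Contact came at TCP z ≈ 0.328. I go on to z ≈ 0.3027, then retreat upward.

Request:
{"fn": "move_arm", "kwargs": {"increments": [{"jaw": -1.0, "dx": 0.0, "dy": 0.0, "dz": 0.002, "twist": 0.0}, {"jaw": -1.0, "dx": 0.0, "dy": 0.0, "dz": 0.002, "twist": 0.0}, {"jaw": -1.0, "dx": 0.0, "dy": 0.0, "dz": 0.002, "twist": 0.0}, {"jaw": -1.0, "dx": 0.0, "dy": 0.0, "dz": 0.002, "twist": 0.0}, {"jaw": -1.0, "dx": 0.0, "dy": 0.0, "dz": 0.002, "twist": 0.0}, {"jaw": -1.0, "dx": 0.0, "dy": 0.0, "dz": 0.002, "twist": 0.0}, {"jaw": -1.0, "dx": 0.0, "dy": 0.0, "dz": 0.002, "twist": 0.0}, {"jaw": -1.0, "dx": 0.0, "dy": 0.0, "dz": 0.002, "twist": 0.0}, {"jaw": -1.0, "dx": 0.0, "dy": 0.0, "dz": 0.002, "twist": 0.0}, {"jaw": -1.0, "dx": 0.0, "dy": 0.0, "dz": 0.002, "twist": 0.0}, {"jaw": -1.0, "dx": 0.0, "dy": 0.0, "dz": 0.0, "twist": 0.0}, {"jaw": -1.0, "dx": 0.0, "dy": 0.0, "dz": 0.0, "twist": 0.0}]}}

```text
t: 34.22
eef_pos: [0.5794, -0.2058, 0.3025]
ee_rot: [3.141, 0.0, -1.543]
force: [-0.4, 0.4, -0.5]
width: 0.0001
gripper_force: 0.0
```

Request:
{"fn": "move_arm", "kwargs": {"increments": [{"jaw": -1.0, "dx": 0.0, "dy": 0.0, "dz": -0.01, "twist": 0.0}, {"jaw": -1.0, "dx": 0.0, "dy": 0.0, "dz": -0.02, "twist": 0.0}, {"jaw": -1.0, "dx": 0.0, "dy": 0.0, "dz": -0.03, "twist": 0.0}, {"jaw": -1.0, "dx": 0.0, "dy": 0.0, "dz": -0.03, "twist": 0.0}, {"jaw": -1.0, "dx": 0.0, "dy": 0.0, "dz": 0.0, "twist": 0.0}, {"jaw": -1.0, "dx": 0.0, "dy": 0.0, "dz": 0.0, "twist": 0.0}, {"jaw": -1.0, "dx": 0.0, "dy": 0.0, "dz": 0.0, "twist": 0.0}, {"jaw": -1.0, "dx": 0.0, "dy": 0.0, "dz": 0.0, "twist": 0.0}]}}

```text
t: 34.88
eef_pos: [0.5792, -0.2058, 0.3923]
ee_rot: [3.14, 0.0, -1.543]
force: [0.1, -0.0, -2.0]
width: 0.0002
gripper_force: 0.0
```

```bash
python3 -c "
from station import arm
print(arm.job_done())"
```

```text
the job is handed in; nothing more can be done
None
```

I handed the job in with the canister left hanging on the scale, at about 2.3 N (roughly 0.24 kg) and a 27 mm hook drop, and the marker pushed down to match. I used up the 200 camera calls before release, so the hang, the stillness and the marker level (set from force and height readings, likely within 2–3 mm) were never checked by eye.

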